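# Seat and hold the keyed collar on a mincer head

## Robot

A 7-joint arm with a two-finger parallel gripper is mounted at the origin on the work surface. World frame = base frame: x ahead of the robot, y to its left, z up, the work surface at z = 0. Lengths are in m, angles in rad, forces in N, time in s.
With the tool pointing down it reaches from about 0.4 to 0.875 m from the base axis. Payload 19.3 kg.
Tool frame: the origin (TCP) lies between the finger pads; the fingertips stand bot.tcp_to_tips ahead of it and the grasp point (between the pads) is the TCP (bot.tcp_to_tips is the distance from the TCP to the fingertips, in m); z points along the fingers, y is the line along which they close (so a half turn about z gives the same grasp; the last joint's range is limited). The gripper opens to 85 mm and grips with 20 to 120 N. Pads are 22 mm wide; open, the fingers measure 114 mm over their backs; the gripper's body (76 mm by 85 mm) begins 54 mm behind the grasp point. The pads swing forward as they close: fully open they stand 13 mm farther back than shut.
Start: joints at [-1.205, 0.521, -0.036, 1.599, 0.021, 1.021, -0.113], TCP at [0.264, 0.567, 0.25] pointing down, gripper open.
Joint ranges: [-2.91, 2.91], [-0.3, 2.13], [-1.5, 1.42], [0.17, 2.43], [-1.26, 4.41], [0.16, 1.93], [-2.52, 2.52]. Speed limits (rad/s): [1.89, 1.89, 2.39, 2.39, 3.01, 3.01, 3.01].

## Interface

Orientations are given as [roll, pitch, yaw] about the fixed x, y, z axes, in that order (R = Rz(yaw) Ry(pitch) Rx(roll)).
In Python, from workcell import telemetry, grab_frame, bot gives the robot as it stands. The module is installed in compiled form; this text tells all that it offers.
- The arm moves only by the shell command python3 -m crank 'ROWS' [FORCE]. ROWS is text: rows parted by semicolons, each of 7 numbers parted by spaces: the finger opening in m, from 0 to 0.0854, then the shift along the tool's x, y, z in m, then the turn, a rotation vector about the tool's x, y, z in degrees. A call has exactly 8 rows; each row shifts and turns the commanded pose from where the row before left it, along the tool's axes as they then stand; what a row does not reach is not made up. A row lasts 1/12 s, in which the tool goes at most 41.7 mm and 7.16 degrees, less where a joint would pass 70% of its speed; a pose out of reach is approached as far as the arm can. A call with a gripper value outside its range is refused whole. The fingers move at their own pace and stop on an object; FORCE is the grip in N (left out, the last holds). Time passes only in rows, so rows that do not move let the fingers close, or fill a call up. It gives the time, the measured TCP pose, the force, the opening and the grip force at its end, in the units of the state.
- telemetry.observe(): the state, without advancing time (a new reading comes with each control period).
- grab_frame(name): name is "scene" or "top"; returns a dict with "pixels" (384x512x3 uint8, red, green, blue), "depth" (384x512 float32, m along the optical axis (not along the pixel's ray), 0 where there is no reading), "vertical_fov" (degrees; the focal length in pixels is half the picture's height over the tangent of half this angle, whatever the lens; pixels are square), "cx", "cy" (the principal point, pixels), "R" (3x3) and "t" (3): a world point X has camera coordinates R X + t. Camera axes: x right, y down, z forward; pixel columns grow to the right and rows downward; lengths in m; the calibration is good to about 2 mm. A picture is of the moment at which its call begins.
- bot.job_done(): hands the job in; it is judged then, once.
The state is a dict: "clock": time; "qpos": joint angles; "qd": joint speeds; "joint_efforts": joint torques, N m; "position": TCP position; "tool_rot": TCP orientation; "force": force on the tool from outside, world axes, zero at the start; "moment": the same for the moment, N m; "grip_width": finger opening in m; "finger_force": force on a finger pad.
Only numpy, scipy, OpenCV 4.12 (cv2) and the standard library are available. Lean on these libraries where they do the work, as an engineer would, in place of code of your own. Each camera call takes 0.05 s, during which the arm holds its last target. There are 200 camera calls.

## Task

The mincer head is standing in its block ready to be put back together: take the knurled collar out of the steel pan of washed parts and set it squarely over the mouth of the head, flange up. Turn it on the two pins until its hidden slots drop over them, without forcing it, then push it fully home against the spring-loaded plate and finish while still holding it down there in the gripper, so that I can close the catches. Leave the other parts in the pan and the things on the bench where they are.

Things in the scene. Friction and masses are not known exactly. Their poses are not given: they have to be found in the camera images.
- collar: The knurled clamping collar, stainless steel, about 0.3 kg, the only part in the pan with a knurled (finely ribbed) outside: 66 mm in diameter, 33 mm high, standing flange up. Origin: centre of its open underside; z up along its axis. The skirt has a 52 mm bore, open below and 28 mm deep; above it a 5 mm thick flat flange with a 34 mm round opening closes the top.
- collar_top (a point): Centre of the collar's top face, 33 mm above its origin. Hidden under the flange are four slots in the wall of the bore, 90 degrees apart, 11 mm wide, running its whole depth up from the lower edge; they do not show outside. Their angle to the collar's x and y axes is not known: find it by turning the collar on the pins, at most 90 degrees either way.
- head: The mincer head, fixed, mouth up in a white block 150 x 150 x 30 mm. Origin: centre of the block's underside; z up along the head's axis, x to the feed throat, which reaches 95 mm out at 45 to 99 mm height. On top a shoulder 62 mm in diameter at 120 mm height; from it rises the neck, 50 mm in diameter, to 144 mm, chamfered at the top. Open catches hang below 110 mm, within 48 mm of the axis.
- seat (a point): On the head's axis at the height of the shoulder (120 mm). The collar is fully home when its lower edge rests on the shoulder, its origin at this point.
- mouth (a point): On the head's axis at the top of the neck (144 mm).
- pin_left (a point): Outer end of one of two fixed round pins, 6 mm thick, that stick out level from the neck on opposite sides (this one to the head's +y), to 30 mm from the axis. Pin axis at 129 mm height, top at 132 mm: a collar whose slots do not meet the pins lies on them, its lower edge 12 mm above the shoulder.
- pin_right (a point): Outer end of the other pin (head's -y side), otherwise the same.
- plate (a joint): How far the hole plate (44 mm in diameter) in the head's mouth is pushed down, m: 0 free (top at 152 mm height), 0.004 with the collar fully home, stop 0.006. A spring pushes it up with 6 N at 0 and 10 N at 0.004, so a collar let go rises 4 mm. Once the slots find the pins the collar sinks 8 mm freely to the plate, then 4 mm more against the spring.
- pan: The steel pan, fixed, 265 x 325 mm outside over its rim and 40 mm deep, open at the top, holding the parts. Origin: centre of its underside; x along the short side, y along the long side. Inside 240 x 300 mm, floor 2.5 mm above the bench.
- coarse_plate: In the pan, leave alone: flat steel mincer plate, 54 mm in diameter, 9 mm thick, eight large holes. Origin: centre of its underside.
- fine_plate: In the pan, leave alone: flat steel mincer plate, 54 mm in diameter, 9 mm thick, many small holes. Origin: centre of its underside.
- cross_knife: In the pan, leave alone: four-armed steel mincer knife, 50 mm across, 13 mm high. Origin: centre of its underside.
- spacer_ring: In the pan, leave alone: smooth steel ring, 62 mm in diameter, 46 mm bore, 14 mm high. Origin: centre of its underside.
- filling_tube: In the pan, leave alone: white plastic filling tube standing on its 54 mm flange, 20 mm thick at the top, 56 mm high. Origin: centre of its underside.
- spice_tub: On the bench beyond the work, leave alone: white tub with an orange lid, 90 mm in diameter, 78 mm high. Origin: centre of its underside.
- salt_tub: On the bench beyond the work, leave alone: white tub with a white lid, 102 mm in diameter, 68 mm high. Origin: centre of its underside.
- scraper: On the bench beyond the work, leave alone: flat steel bench scraper with a white handle, 114 x 150 mm, 18 mm high. Origin: near its centre, on the bench.
Mind the look-alikes: they are no part of the job. What is shaped like the head but blue or yellow is not meant.

How it is judged:
On the way, in this order (a step that is already met when the one before it is completed fails the run):
1. the collar is lifted out of the pan in the gripper (height (world z) of collar above 0.07 m and contact force between the fingers and collar above 1 N), for 0.2 s.
2. the collar's slots have dropped over the two pins (horizontal distance between collar and seat below 0.004 m and z of collar in the frame of head below 0.127 m and angle between collar's own z axis and vertical below 0.1 rad), for 0.1 s.
At the end, for the whole second after the job is handed in: The collar sits upright (within 0.06 rad) and centred (within 3 mm) on the head with its lower edge within 1.5 mm of the shoulder, the plate pushed down at least 2.3 mm against its spring, the fingers still holding it (more than 3 N) and everything still (horizontal distance between collar and seat below 0.003 m and z of collar in the frame of head between 0.117 and 0.1215 m and angle between collar's own z axis and vertical below 0.06 rad and value of joint plate above 0.0023 m and contact force between the fingers and collar above 3 N and linear speed of collar below 0.02 m/s); the arm keeps its last pose, push and grip.
It fails at once if the collar is forced: pressed on the head with more than 60 N (contact force between collar and head above 60 N).
It fails at once if one of the other parts in the pan is moved by more than 40 mm (distance of any of coarse_plate, fine_plate, cross_knife, spacer_ring, filling_tube from where it was at the start of the episode above 0.04 m).
It fails at once if one of the other things on the bench is moved by more than 40 mm (distance of any of spice_tub, salt_tub, scraper from where it was at the start of the episode above 0.04 m).
It also fails if it takes over 61 s, if anything falls off the work surface, if the arm or the gripper's body presses on something with over 40 N, if the wrist force passes 120 N, or if a joint passes its speed limit or range.

## Working session

There is one attempt and no reset: what is moved stays moved. The work goes in short steps, Python scripts to look and compute and a shell command to move; the robot and the scene stay as the last step left them, time stands still between calls to the robot, and variables do not carry over. Pictures are saved under pics/ and viewed, at most 10 in all, crops included, and the job is handed in when it is done.

```bash
mkdir -p pics; cat > h.py <<'E'
import numpy as np, cv2
from workcell import telemetry, grab_frame, bot
def grab(n,tag):
    f=grab_frame(n); np.savez('f_%s.npz'%tag,**f); cv2.imwrite('pics/%s.png'%tag,cv2.cvtColor(f['pixels'],cv2.COLOR_RGB2BGR)); return f
def load(tag): return dict(np.load('f_%s.npz'%tag))
def fl(f): return f['pixels'].shape[0]/2/np.tan(np.radians(float(f['vertical_fov']))/2)
def cloud(f):
    d=f['depth']; v,u=np.mgrid[:d.shape[0],:d.shape[1]]; k=fl(f)
    c=np.stack([(u-f['cx'])/k*d,(v-f['cy'])/k*d,d],-1)
    w=(c-f['t'])@f['R']; w[d<=0]=np.nan; return w
E
python3 - <<'E'
from h import *
for n in('scene','top'):
    f=grab(n,n); print(n,fl(f),f['cx'],f['cy'],-f['R'].T@f['t'],f['R'].round(3).tolist())
print(telemetry.observe(),bot.tcp_to_tips)
E
```

```text
scene 382.96283986648086 253.74524809439288 192.37587780809582 [ 1.22304366 -0.21170277  0.82392719] [[0.165, 0.986, 0.005], [0.71, -0.115, -0.694], [-0.684, 0.119, -0.72]]
top 475.7048772424581 256.00448173237515 198.4690532642754 [ 0.33089419 -0.05999576  1.28860621] [[-0.001, -1.0, 0.013], [-0.989, -0.001, -0.148], [0.148, -0.013, -0.989]]
{'clock': 0.1, 'qpos': array([-1.2051828 ,  0.52195912, -0.03633312,  1.59994061,  0.02120605,
        1.02108183, -0.11281966]), 'qd': array([ 1.18449957e-03, -4.37170981e-04, -1.30452917e-04,  7.74262521e-05,
       -5.03341266e-05,  1.88448228e-03,  2.73352288e-04]), 'joint_efforts': array([ 3.76676835e-03, -9.28488708e+01,  1.98449336e+00, -3.70533121e+01,
        1.82105403e-02,  5.20581714e-03, -3.93420976e-05]), 'position': array([0.26375403, 0.56631819, 0.24978399]), 'tool_rot': array([-3.14059147e+00,  7.15711964e-05,  2.70575643e+00]), 'force': array([ 0.05845042, -0.23218402,  0.14260395]), 'moment': array([ 0.06228018,  0.06397247, -0.00827442]), 'finger_force': 0.0, 'grip_width': 0.08548895875454855} 0.019
```

View pics/scene.png

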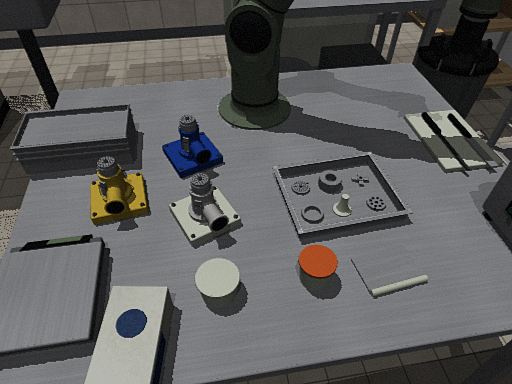

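View pics/top.png

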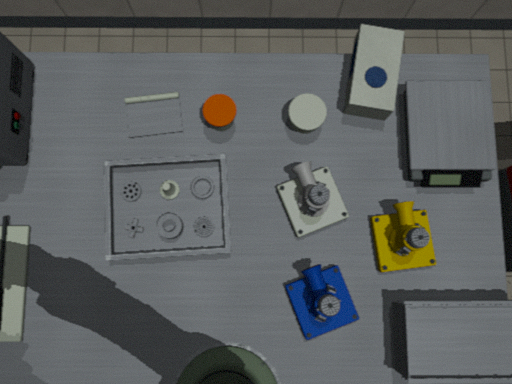

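The top view shows the pan with six parts. Ring-like candidates are A at (169,225), which stands taller with a small opening, and B at (203,187), which is low and wide-bored. A fits the collar and B the spacer ring. Of the three heads, the one in the white block at (313,197) is meant, not the blue or yellow ones. I'll confirm in an enlarged crop and measure.

```bash
python3 - <<'E'
from h import *
t=load('top')['pixels'][:,:,::-1]; s=load('scene')['pixels'][:,:,::-1]
a=cv2.resize(t[165:255,95:235],None,fx=5,fy=5,interpolation=3)[:300*2//2+150]
b=cv2.resize(s[150:240,270:410],None,fx=2.8,fy=2.8,interpolation=3)
c=cv2.resize(t[150:240,265:405],None,fx=2.8,fy=2.8,interpolation=3)
a=cv2.resize(a,(490,315)); d=cv2.resize(s[165:240,165:245],(290,272))
out=np.zeros((600,790,3),np.uint8); out[:315,:490]=a; out[320:572,:392]=b; out[320:572,396:788]=c; out[:272,495:785]=d
cv2.imwrite('pics/crop1.png',out)
for n,(u0,u1,v0,v1) in {'top':(150,190,205,245),'scene':(310,350,160,200)}.items():
    w=cloud(load(n))[v0:v1,u0:u1].reshape(-1,3); m=(w[:,2]>.030)&(w[:,2]<.045)
    p=w[m]; print(n,'collar',m.sum(),np.nanmedian(p,0),p.min(0),p.max(0),cv2.minEnclosingCircle(p[:,:2].astype(np.float32)))
for n,(u0,u1,v0,v1) in {'top':(265,360,150,240),'scene':(160,250,165,245)}.items():
    w=cloud(load(n))[v0:v1,u0:u1].reshape(-1,3)
    for z0,z1 in((.148,.158),(.139,.148),(.115,.124),(.025,.034)):
        m=(w[:,2]>z0)&(w[:,2]<z1); p=w[m]
        if len(p)>4: print(n,z0,len(p),p.mean(0),cv2.minEnclosingCircle(p[:,:2].astype(np.float32)),cv2.minAreaRect(p[:,:2].astype(np.float32)))
E
```

```text
top collar 358 [0.44766676 0.15200667 0.03588456] [0.41595306 0.11927831 0.03006846] [0.47986181 0.18465827 0.04152477] ((0.4465963542461395, 0.15160003304481506), 0.03341075778007507)
scene collar 355 [0.43383312 0.15022397 0.03585786] [0.36938074 0.10926521 0.03014464] [0.48241086 0.23782349 0.04363956] ((0.41442182660102844, 0.17328067123889923), 0.0747603327035904)
top 0.148 254 [ 0.51346571 -0.22930516  0.15269623] ((0.5137797594070435, -0.2292887270450592), 0.022107146680355072) ((0.5138928890228271, -0.22909383475780487), (0.0418037548661232, 0.04233149439096451), 87.92752075195312)
top 0.139 72 [ 0.50677262 -0.22471033  0.14297182] ((0.5135806202888489, -0.22952967882156372), 0.02525923028588295) ((0.5122517943382263, -0.22915324568748474), (0.04953135550022125, 0.04673900455236435), 82.38748168945312)
top 0.115 128 [ 0.50733966 -0.2241272   0.11988975] ((0.5136861205101013, -0.22936847805976868), 0.03157937526702881) ((0.5131547451019287, -0.2303539216518402), (0.060746122151613235, 0.060986489057540894), 89.1885986328125)
top 0.025 1836 [ 0.50559234 -0.22881207  0.02999228]
[... 389 characters left out ...]
1962890625)
scene 0.139 84 [ 0.53044128 -0.22837227  0.14307162] ((0.5161349773406982, -0.22835922241210938), 0.025211725383996964) ((0.5256828665733337, -0.22733360528945923), (0.029662353917956352, 0.049122847616672516), 6.131117820739746)
scene 0.115 124 [ 0.53219934 -0.22767408  0.11971005] ((0.5165868401527405, -0.22883331775665283), 0.031831901520490646) ((0.5235089659690857, -0.22818085551261902), (0.04658164083957672, 0.06043720617890358), 2.942986488342285)
scene 0.025 1361 [ 0.51157886 -0.24049612  0.02990839] ((0.45563530921936035, -0.253383994102478), 0.15715007483959198) ((0.44871988892555237, -0.25557389855384827), (0.29932114481925964, 0.14999134838581085), 21.823589324951172)
```

View pics/crop1.png

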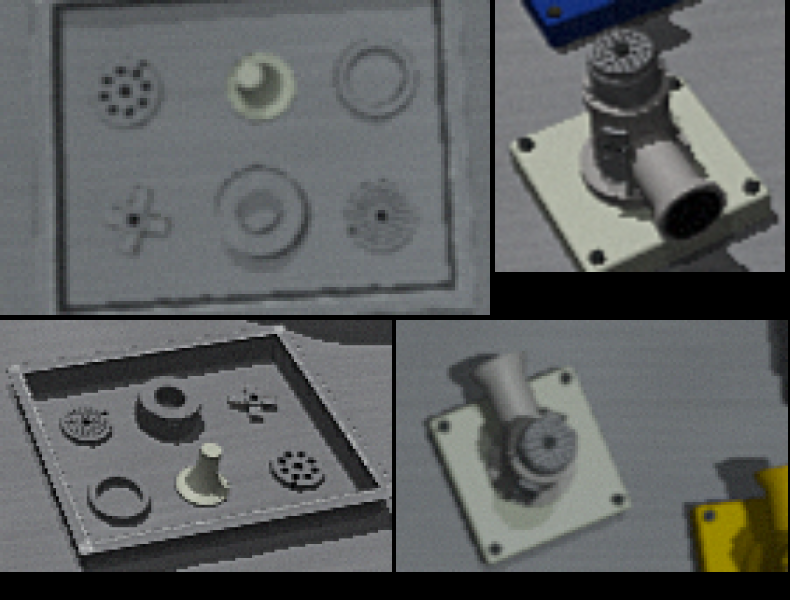

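The crop confirms it: the collar is the tall ribbed ring at top (169,225). The smooth low ring at (203,187) is the spacer, and the white-block head is at (313,197). I'll work out the first approach.

```bash
cat >> h.py <<'E'
from scipy.spatial.transform import Rotation as Ro
def to(p,yawdeg=None):
    s=telemetry.observe(); R=Ro.from_euler('xyz',s['tool_rot'])
    if yawdeg is not None: R=Ro.from_euler('xyz',[np.pi,0,np.radians(yawdeg)])
    d=R.inv().apply(np.array(p)-s['position']); print('d tool mm',(d*1000).round(1),'pos',s['position'].round(4),'rot',np.degrees(s['tool_rot']).round(2),'F',s['force'].round(1),'w',round(s['grip_width'],4),'ff',round(s['finger_force'],1),'t',s['clock'],'q',s['qpos'].round(2))
E
python3 - <<'E'
from h import *
w=cloud(load('scene'))[160:200,310:350].reshape(-1,3); m=(abs(w[:,2]-.0355)<.003)&(np.hypot(w[:,0]-.4476,w[:,1]-.1515)<.042)
p=w[m]; print(len(p),cv2.minEnclosingCircle(p[:,:2].astype(np.float32)))
to([.4485,.151,.25],135)
w=cloud(load('top')).reshape(-1,3); m=(w[:,2]>.030)&(w[:,2]<.048)&(abs(w[:,0]-.48)<.18)&(abs(w[:,1]-.15)<.19);print(cv2.minAreaRect(w[m][:,:2].astype(np.float32)))
E
```

```text
202 ((0.4493858814239502, 0.15173651278018951), 0.03437181934714317)
d tool mm [-4.243e+02 -1.630e+02 -2.000e-01] pos [0.2638 0.5663 0.2498] rot [-179.94    0.    155.03] F [ 0.1 -0.2  0.1] w 0.0855 ff 0.0 t 0.1 q [-1.21  0.52 -0.04  1.6   0.02  1.02 -0.11]
((0.4988684058189392, 0.160124734044075), (0.26576271653175354, 0.32671716809272766), 3.6413018703460693)
```

```bash
python3 -m crank '0.085 0 0 0 0 0 6.7; 0.085 0 0 0 0 0 6.7; 0.085 0 0 0 0 0 6.6; 0.085 -.03 -.0115 0 0 0 0; 0.085 -.03 -.0115 0 0 0 0; 0.085 -.03 -.0115 0 0 0 0; 0.085 -.03 -.0115 0 0 0 0; 0.085 -.03 -.0115 0 0 0 0' 60; python3 -m crank '0.085 -.03 -.0115 0 0 0 0; 0.085 -.03 -.0115 0 0 0 0; 0.085 -.03 -.0115 0 0 0 0; 0.085 -.03 -.0115 0 0 0 0; 0.085 -.03 -.0115 0 0 0 0; 0.085 -.03 -.0115 0 0 0 0; 0.085 -.03 -.0115 0 0 0 0; 0.085 0 0 0.03 0 0 0'; python3 -c "
from h import *
to([.4485,.151,.1])"
```

```text
clock: 0.77
position: [0.3296, 0.4183, 0.2501]
tool_rot: [-3.141, 0.0, 2.357]
force: [0.8, -0.1, 0.2]
grip_width: 0.0847
finger_force: 0.0
clock: 1.43
position: [0.425, 0.2101, 0.2237]
tool_rot: [3.136, 0.003, 2.35]
force: [2.0, 0.7, 0.5]
grip_width: 0.0851
finger_force: 0.0
d tool mm [-58.2 -25.6 123.7] pos [0.425  0.2101 0.2237] rot [1.7966e+02 1.6000e-01 1.3466e+02] F [2.  0.7 0.5] w 0.0851 ff 0.0 t 1.4333 q [-0.71  0.32  0.15  2.03 -0.06  0.8   0.26]
```

```bash
python3 -m crank '0.085 0 0 0 0 0 0; 0.085 0 0 0 0 0 0; 0.085 -.02 -.008 0.02 0 0 0; 0.085 -.02 -.008 0.03 0 0 0; 0.085 -.01 -.005 0.03 0 0 0; 0.085 0 0 0.03 0 0 0; 0.085 0 0 0 0 0 0; 0.085 0 0 0 0 0 0';python3 -c "
from h import *
to([.4485,.1512,.023],135)"
```

```text
clock: 2.1
position: [0.4412, 0.1651, 0.1107]
tool_rot: [-3.14, -0.001, 2.358]
force: [0.4, 0.0, 0.0]
grip_width: 0.0849
finger_force: 0.0
d tool mm [-15.   -4.7  87.7] pos [0.4412 0.1651 0.1107] rot [-1.7990e+02 -6.0000e-02  1.3509e+02] F [0.4 0.  0. ] w 0.0849 ff 0.0 t 2.1 q [-0.57  0.51  0.12  2.11 -0.11  0.52  0.41]
```

```bash
python3 -m crank '0.085 -.01 -.0047 0 0 0 0; 0.085 -.005 0 0.01 0 0 0; 0.085 0 0 0.02 0 0 0; 0.085 0 0 0.02 0 0 0; 0.085 0 0 0.015 0 0 0; 0.085 0 0 0 0 0 0; 0.085 0 0 0 0 0 0; 0.085 0 0 0 0 0 0';python3 -c "
from h import *
to([.4485,.1512,.023],135)
f=grab('top','t2');g=grab('scene','s2')
a=cv2.resize(cv2.imread('pics/t2.png')[160:260,120:220],(395,395),interpolation=3)
b=cv2.resize(cv2.imread('pics/s2.png')[130:230,280:380],(395,395),interpolation=3)
cv2.imwrite('pics/c2.png',np.hstack([a,b]))"
```

```text
clock: 2.77
position: [0.4496, 0.1506, 0.0466]
tool_rot: [3.14, 0.001, 2.357]
force: [-0.2, -0.4, -1.1]
grip_width: 0.0849
finger_force: 0.0
d tool mm [ 1.2 -0.4 23.6] pos [0.4496 0.1506 0.0466] rot [1.7991e+02 3.0000e-02 1.3502e+02] F [-0.2 -0.4 -1.1] w 0.0849 ff 0.0 t 2.7667 q [-0.51  0.64  0.08  2.13 -0.13  0.37  0.47]
```

View pics/c2.png

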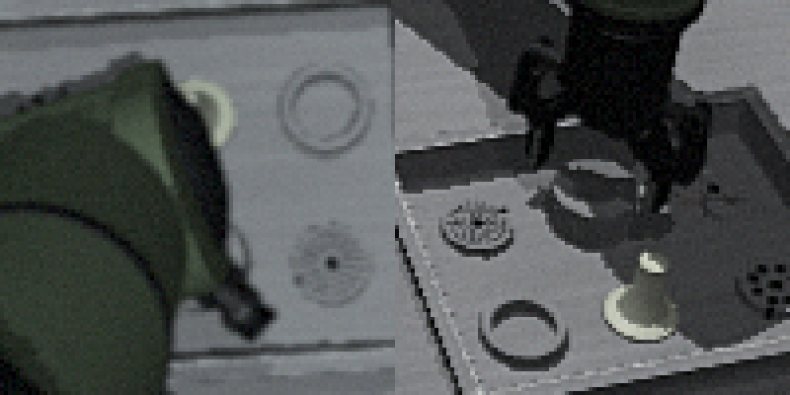

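The right crop shows the fingers either side of the collar, with tips at about (540,165) and (658,205). They are clear of the knife and the tube. I'll go down and grip.

```bash
python3 -m crank '0.085 0 0 0.008 0 0 0; 0.085 0 0 0.008 0 0 0; 0.085 -.001 0 0.0075 0 0 0; 0.085 0 0 0 0 0 0; 0.075 0 0 0 0 0 0; 0.07 0 0 0 0 0 0; 0.06 0 0 0 0 0 0; 0.05 0 0 0 0 0 0' 60; python3 -m crank '0.05 0 0 0 0 0 0; 0.05 0 0 0 0 0 0; 0.05 0 0 0 0 0 0; 0.05 0 0 0 0 0 0; 0.05 0 0 0 0 0 0; 0.05 0 0 0 0 0 0; 0.05 0 0 -.005 0 0 0; 0.05 0 0 -.01 0 0 0';python3 -c "
from h import *
to([.515,-.229,.25])"
```

```text
clock: 3.53
position: [0.4497, 0.1497, 0.0223]
tool_rot: [3.141, 0.0, 2.357]
force: [-0.1, -0.1, 7.9]
grip_width: 0.0645
finger_force: 64.8
clock: 4.2
position: [0.449, 0.1495, 0.0367]
tool_rot: [-3.14, -0.001, 2.357]
force: [-0.3, -0.9, -3.0]
grip_width: 0.0647
finger_force: 67.5
d tool mm [-314.  -221.4 -213.1] pos [0.449  0.1495 0.0367] rot [-1.7992e+02 -3.0000e-02  1.3503e+02] F [-0.3 -0.9 -3. ] w 0.0647 ff 67.5 t 4.2 q [-0.5   0.66  0.08  2.13 -0.13  0.35  0.47]
```

```bash
python3 -m crank '0.05 0 0 -.015 0 0 0; 0.05 0 0 -.025 0 0 0; 0.05 0 0 -.03 0 0 0; 0.05 0 0 -.03 0 0 0; 0.05 0 0 -.03 0 0 0; 0.05 0 0 -.03 0 0 0; 0.05 0 0 -.03 0 0 0; 0.05 0 0 -.015 0 0 0'; python3 -m crank '0.05 -.01 -.007 0 0 0 0; 0.05 -.02 -.014 0 0 0 0; 0.05 -.025 -.018 0 0 0 0; 0.05 -.025 -.018 0 0 0 0; 0.05 -.025 -.018 0 0 0 0; 0.05 -.025 -.018 0 0 0 0; 0.05 -.025 -.018 0 0 0 0; 0.05 -.025 -.018 0 0 0 0';python3 -m crank '0.05 -.025 -.018 0 0 0 0; 0.05 -.025 -.018 0 0 0 0; 0.05 -.025 -.018 0 0 0 0; 0.05 -.025 -.018 0 0 0 0; 0.05 -.025 -.018 0 0 0 0; 0.05 -.01 -.008 0 0 0 0; 0.05 0 0 0 0 0 0; 0.05 0 0 0 0 0 0';python3 -c "
from h import *
to([.515,-.229,.22])"
```

```text
clock: 4.87
position: [0.4499, 0.1497, 0.2459]
tool_rot: [3.138, 0.001, 2.356]
force: [0.9, -0.1, -2.5]
grip_width: 0.065
finger_force: 67.8
clock: 5.53
position: [0.4853, -0.0703, 0.2427]
tool_rot: [3.141, 0.0, 2.357]
force: [0.1, 0.1, -2.1]
grip_width: 0.065
finger_force: 67.7
clock: 6.2
position: [0.5114, -0.2337, 0.2422]
tool_rot: [3.142, -0.0, 2.355]
force: [0.1, 0.8, -4.1]
grip_width: 0.0648
finger_force: 67.7
d tool mm [ 0.8  5.9 22.2] pos [ 0.5114 -0.2337  0.2422] rot [ 1.8000e+02 -3.0000e-02  1.3495e+02] F [ 0.1  0.8 -4.1] w 0.0648 ff 67.7 t 6.2 q [ 0.11  0.45  0.29  1.79 -0.16  0.93  1.25]
```

```bash
python3 -m crank '0.05 0 .003 .005 0 0 0; 0.05 -.001 .003 .01 0 0 0; 0.05 -.001 0 .01 0 0 0; 0.05 0 0 .005 0 0 0; 0.05 0 0 0 0 0 0; 0.05 0 0 0 0 0 0; 0.05 0 0 0 0 0 0; 0.05 0 0 0 0 0 0';python3 -c "
from h import *
to([.515,-.229,.2])
f=grab('top','t3');g=grab('scene','s3')
a=cv2.resize(cv2.imread('pics/t3.png')[140:240,260:360],(395,395),interpolation=3)
b=cv2.resize(cv2.imread('pics/s3.png')[130:230,150:250],(395,395),interpolation=3)
cv2.imwrite('pics/c3.png',np.hstack([a,b]))"
```

```text
clock: 6.87
position: [0.5177, -0.2308, 0.2121]
tool_rot: [3.141, 0.0, 2.357]
force: [0.3, 0.1, -2.9]
grip_width: 0.0649
finger_force: 67.6
d tool mm [ 3.2 -0.6 12.1] pos [ 0.5177 -0.2308  0.2121] rot [1.7999e+02 3.0000e-02 1.3502e+02] F [ 0.3  0.1 -2.9] w 0.0649 ff 67.6 t 6.8667 q [ 0.11  0.49  0.28  1.81 -0.17  0.87  1.26]
```

View pics/c3.png

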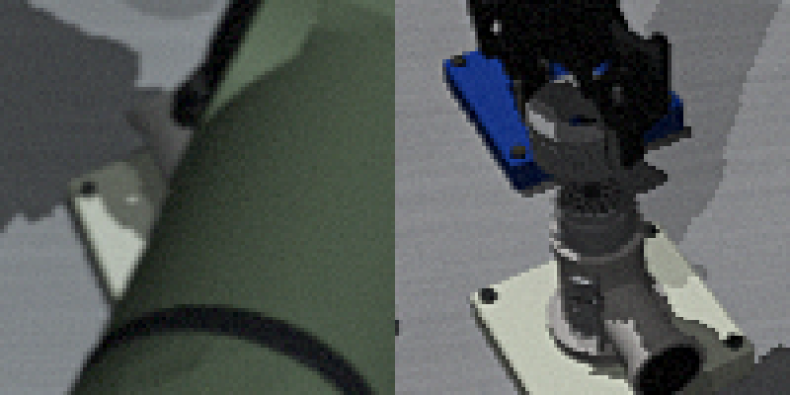

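```bash
cat >> h.py <<'E'
from scipy.optimize import least_squares
def cyl(w,z0,z1,c0,r,tol=.008):
    w=w.reshape(-1,3); c=np.array(c0)
    for t in (tol,tol/2,.003,.003):
        m=(w[:,2]>z0)&(w[:,2]<z1)&(abs(np.hypot(*(w[:,:2]-c).T)-r)<t); p=w[m]
        if len(p)<5: return None
        c=least_squares(lambda c:np.hypot(*(p[:,:2]-c).T)-r,c,loss='soft_l1',f_scale=.001).x
    a=np.degrees(np.arctan2(*(p[:,:2]-c).T[::-1]))
    return c.round(4),len(p),(np.hypot(*(p[:,:2]-c).T)-r).std().round(4),np.percentile(a,[5,50,95]).round()
E
python3 - <<'E'
from h import *
w=cloud(load('s3')); w0=cloud(load('scene'))
print('collar',cyl(w,.197,.222,[.517,-.230],.033))
v=w.reshape(-1,3); m=(abs(v[:,2]-.2255)<.005)&(np.hypot(v[:,0]-.516,v[:,1]+.229)<.036); print('top pts',m.sum(),v[m].mean(0), [np.percentile(v[m][:,i],[2,98]) for i in range(3)] if m.sum() else '')
for q in(w,w0):
    print('neck',cyl(q,.123,.142,[.516,-.229],.025)); print('below shoulder',cyl(q,.112,.119,[.516,-.229],.031))
print('collar in pan',cyl(w0,.008,.033,[.449,.1517],.033))
E
```

```text
collar (array([ 0.5151, -0.2285]), 163, np.float64(0.0012), array([-164.,  -20.,   19.]))
top pts 228 [ 0.52039524 -0.2400344   0.22491942] [array([0.48728626, 0.54805842]), array([-0.26009352, -0.20709543]), array([0.22099133, 0.22790533])]
neck (array([ 0.5142, -0.2284]), 112, np.float64(0.0011), array([-62.,   1.,  72.]))
below shoulder (array([ 0.514 , -0.2287]), 54, np.float64(0.0013), array([-65.,  -2.,  66.]))
neck (array([ 0.5144, -0.2287]), 117, np.float64(0.001), array([-64.,   3.,  78.]))
below shoulder (array([ 0.5144, -0.229 ]), 52, np.float64(0.0012), array([-53.,  10.,  68.]))
collar in pan (array([0.4477, 0.1533]), 143, np.float64(0.0013), array([-97., -24.,  45.]))
```

```bash
python3 -m crank '0.05 0 -.0007 .01 0 0 0; 0.05 0 0 .01 0 0 0; 0.05 0 0 .01 0 0 0; 0.05 0 0 .009 0 0 0; 0.05 0 0 0 0 0 0; 0.05 0 0 0 0 0 0; 0.05 0 0 0 0 0 0; 0.05 0 0 0 0 0 0';python3 - <<'E'
from h import *
to([.5169,-.231,.152])
for i in range(2):
    w=cloud(grab('scene','s4%d'%i))
    print('collar',cyl(w,.157,.181,[.515,-.2287],.033),'sh',cyl(w,.112,.119,[.514,-.229],.031),'neck',cyl(w,.123,.142,[.514,-.229],.025))
E
```

```text
clock: 7.63
position: [0.5173, -0.2314, 0.1732]
tool_rot: [3.141, 0.001, 2.357]
force: [0.4, -0.5, -2.6]
grip_width: 0.0649
finger_force: 67.6
d tool mm [ 0.6 -0.  21.2] pos [ 0.5173 -0.2314  0.1732] rot [1.7999e+02 3.0000e-02 1.3502e+02] F [ 0.4 -0.5 -2.6] w 0.0649 ff 67.6 t 7.6333 q [ 0.13  0.54  0.26  1.84 -0.19  0.78  1.28]
collar (array([ 0.515 , -0.2289]), 137, np.float64(0.0011), array([-167.,  -21.,   18.])) sh (array([ 0.5145, -0.2289]), 47, np.float64(0.001), array([-64.,  -2.,  65.])) neck (array([ 0.5145, -0.2286]), 104, np.float64(0.001), array([-58.,   1.,  58.]))
collar (array([ 0.5149, -0.2285]), 143, np.float64(0.0011), array([-171.,  -22.,   19.])) sh (array([ 0.5142, -0.229 ]), 56, np.float64(0.0012), array([-64.,   3.,  70.])) neck (array([ 0.5142, -0.2286]), 104, np.float64(0.0009), array([-60.,   0.,  59.]))
```

```bash
python3 -m crank '0.05 .0003 -.0004 .004 0 0 0; 0.05 0 0 .004 0 0 0; 0.05 0 0 .002 0 0 0; 0.05 0 0 .002 0 0 0; 0.05 0 0 .002 0 0 0; 0.05 0 0 0.001 0 0 0; 0.05 0 0 0 0 0 0; 0.05 0 0 0 0 0 0';python3 -c "
from h import *
to([.5169,-.231,.152])"
```

```text
clock: 8.4
position: [0.5166, -0.2313, 0.1578]
tool_rot: [-3.142, 0.0, 2.357]
force: [-0.8, -0.2, -2.6]
grip_width: 0.0649
finger_force: 67.7
d tool mm [0.  0.4 5.8] pos [ 0.5166 -0.2313  0.1578] rot [-180.      0.    135.03] F [-0.8 -0.2 -2.6] w 0.0649 ff 67.7 t 8.4 q [ 0.13  0.56  0.25  1.85 -0.2   0.75  1.28]
```

```bash
python3 -m crank '0.05 0 0 .002 0 0 0; 0.05 0 0 .001 0 0 0; 0.05 0 0 .001 0 0 0; 0.05 0 0 .001 0 0 0; 0.05 0 0 .0005 0 0 0; 0.05 0 0 0.0005 0 0 0; 0.05 0 0 0 0 0 0; 0.05 0 0 0 0 0 0';python3 -c "
from h import *
to([.5169,-.231,.152]);print(telemetry.observe()['moment'])"
```

```text
clock: 9.07
position: [0.5166, -0.2313, 0.1519]
tool_rot: [3.142, 0.0, 2.357]
force: [-0.5, 0.1, -2.1]
grip_width: 0.0646
finger_force: 67.9
d tool mm [-0.   0.4 -0.1] pos [ 0.5166 -0.2313  0.1519] rot [180.     0.   135.02] F [-0.5  0.1 -2.1] w 0.0646 ff 67.9 t 9.0667 q [ 0.14  0.57  0.25  1.86 -0.2   0.74  1.29]
[ 0.08070024  0.11727478 -0.0153025 ]
```

```bash
python3 -m crank '0.05 0 0 .0005 0 0 0; 0.05 0 0 .0003 0 0 0; 0.05 0 0 0 0 0 0; 0.05 0 0 0 0 0 0; 0.05 0 0 .0003 0 0 0; 0.05 0 0 0 0 0 0; 0.05 0 0 0 0 0 0; 0.05 0 0 0 0 0 0';python3 -c "
from h import *
to([.5169,-.231,.152]);print(telemetry.observe()['moment'])"
```

```text
clock: 9.73
position: [0.5167, -0.2314, 0.1513]
tool_rot: [3.141, 0.0, 2.357]
force: [-3.3, 1.6, 10.1]
grip_width: 0.0648
finger_force: 69.1
d tool mm [ 0.1  0.4 -0.7] pos [ 0.5167 -0.2314  0.1513] rot [1.7998e+02 3.0000e-02 1.3502e+02] F [-3.3  1.6 10.1] w 0.0648 ff 69.1 t 9.7333 q [ 0.14  0.57  0.25  1.86 -0.2   0.74  1.29]
[ 2.66470257e-01  8.28530489e-01 -5.67139015e-04]
```

Contact with the pins came at the expected height, with a push of about 12 N. Now I'll turn in 10.5° steps about the collar's axis, watching for the drop.

```bash
python3 -m crank '0.05 0 -.0001 0 0 0 1.5; 0.05 0 -.0001 0 0 0 1.5; 0.05 0 -.0001 0 0 0 1.5; 0.05 0 -.0001 0 0 0 1.5; 0.05 0 -.0001 0 0 0 1.5; 0.05 0 -.0001 0 0 0 1.5; 0.05 0 -.0001 0 0 0 1.5; 0.05 0 0 0 0 0 0';python3 -c "
from h import *
to([.5169,-.231,.152]);print(telemetry.observe()['moment'])"
```

```text
clock: 10.4
position: [0.5167, -0.232, 0.1514]
tool_rot: [3.141, 0.001, 2.172]
force: [-0.9, 0.0, 8.6]
grip_width: 0.0649
finger_force: 68.9
d tool mm [ 0.7  0.8 -0.6] pos [ 0.5167 -0.232   0.1514] rot [1.7994e+02 8.0000e-02 1.2442e+02] F [-0.9  0.   8.6] w 0.0649 ff 68.9 t 10.4 q [ 0.1   0.58  0.3   1.86 -0.24  0.74  1.14]
[ 0.0528144   0.18944586 -0.15347192]
```

```bash
python3 -m crank '0.05 0 -.0001 .0002 0 0 1.5; 0.05 0 -.0001 0 0 0 1.5; 0.05 0 -.0001 0 0 0 1.5; 0.05 0 -.0001 0 0 0 1.5; 0.05 0 -.0001 0 0 0 1.5; 0.05 0 -.0001 0 0 0 1.5; 0.05 0 -.0001 0 0 0 1.5; 0.05 0 0 0 0 0 0';python3 -c "
from h import *
to([.5169,-.231,.152]);print(telemetry.observe()['moment'])"
```

```text
clock: 11.07
position: [0.5162, -0.2325, 0.1514]
tool_rot: [3.14, 0.001, 1.988]
force: [0.1, 0.2, 11.0]
grip_width: 0.0648
finger_force: 69.2
d tool mm [ 1.1  1.3 -0.6] pos [ 0.5162 -0.2325  0.1514] rot [1.7992e+02 8.0000e-02 1.1392e+02] F [ 0.1  0.2 11. ] w 0.0648 ff 69.2 t 11.0667 q [ 0.07  0.58  0.35  1.86 -0.29  0.74  1.  ]
[ 0.03550248  0.2276151  -0.20221799]
```

```bash
python3 -m crank '0.05 0 -.0001 0 0 0 1.5; 0.05 0 -.0001 0 0 0 1.5; 0.05 0 -.0001 0 0 0 1.5; 0.05 0 -.0001 0 0 0 1.5; 0.05 0 -.0001 0 0 0 1.5; 0.05 0 -.0001 0 0 0 1.5; 0.05 0 -.0001 0 0 0 1.5; 0.05 0 0 0 0 0 0';python3 -c "
from h import *
to([.5169,-.231,.152]);print(telemetry.observe()['moment'])"
```

```text
clock: 11.73
position: [0.5154, -0.2328, 0.1513]
tool_rot: [3.14, 0.001, 1.805]
force: [-0.7, -0.8, 10.0]
grip_width: 0.0648
finger_force: 69.1
d tool mm [ 1.4  1.8 -0.7] pos [ 0.5154 -0.2328  0.1513] rot [1.7991e+02 7.0000e-02 1.0342e+02] F [-0.7 -0.8 10. ] w 0.0648 ff 69.1 t 11.7333 q [ 0.04  0.59  0.4   1.86 -0.33  0.75  0.85]
[ 0.0051307   0.2581351  -0.14342677]
```

```bash
python3 -m crank '0.05 0 -.0001 0 0 0 1.5; 0.05 0 -.0001 0 0 0 1.5; 0.05 0 -.0001 0 0 0 1.5; 0.05 0 -.0001 0 0 0 1.5; 0.05 0 -.0001 0 0 0 1.5; 0.05 0 -.0001 0 0 0 1.5; 0.05 0 -.0001 0 0 0 1.5; 0.05 0 0 0 0 0 0';python3 -c "
from h import *
to([.5169,-.231,.152]);print(telemetry.observe()['moment'])"
```

```text
clock: 12.4
position: [0.5148, -0.2329, 0.1514]
tool_rot: [3.14, 0.001, 1.622]
force: [-0.4, -0.2, 12.3]
grip_width: 0.0648
finger_force: 69.2
d tool mm [ 1.8  2.2 -0.6] pos [ 0.5148 -0.2329  0.1514] rot [1.799e+02 5.000e-02 9.292e+01] F [-0.4 -0.2 12.3] w 0.0648 ff 69.2 t 12.4 q [ 0.    0.6   0.45  1.87 -0.37  0.75  0.71]
[ 0.04633214  0.30537624 -0.12242049]
```

```bash
python3 -m crank '0.05 0 -.0001 0 0 0 1.5; 0.05 0 -.0001 0 0 0 1.5; 0.05 0 -.0001 0 0 0 1.5; 0.05 0 -.0001 0 0 0 1.5; 0.05 0 -.0001 0 0 0 1.5; 0.05 0 -.0001 0 0 0 1.5; 0.05 0 -.0001 0 0 0 1.5; 0.05 0 0 0 0 0 0';python3 -c "
from h import *
to([.5169,-.231,.152]);print(telemetry.observe()['moment'])"
```

```text
clock: 13.07
position: [0.5141, -0.2328, 0.1513]
tool_rot: [3.14, 0.0, 1.439]
force: [-1.1, -0.8, 10.8]
grip_width: 0.0646
finger_force: 69.2
d tool mm [ 2.2  2.6 -0.7] pos [ 0.5141 -0.2328  0.1513] rot [1.7989e+02 3.0000e-02 8.2420e+01] F [-1.1 -0.8 10.8] w 0.0646 ff 69.2 t 13.0667 q [-0.03  0.61  0.5   1.87 -0.41  0.76  0.57]
[ 0.06372136  0.24257686 -0.09885732]
```

```bash
python3 -m crank '0.05 0 -.0001 0 0 0 1.5; 0.05 0 -.0001 0 0 0 1.5; 0.05 0 -.0001 0 0 0 1.5; 0.05 0 -.0001 0 0 0 1.5; 0.05 0 -.0001 0 0 0 1.5; 0.05 0 -.0001 0 0 0 1.5; 0.05 0 -.0001 0 0 0 1.5; 0.05 0 0 0 0 0 0';python3 -c "
from h import *
to([.5169,-.231,.152]);print(telemetry.observe()['moment'])"
```

```text
clock: 13.73
position: [0.5134, -0.2327, 0.1513]
tool_rot: [3.14, 0.0, 1.255]
force: [-0.1, -0.2, 10.3]
grip_width: 0.065
finger_force: 69.2
d tool mm [ 2.7  2.8 -0.7] pos [ 0.5134 -0.2327  0.1513] rot [1.7989e+02 1.0000e-02 7.1920e+01] F [-0.1 -0.2 10.3] w 0.065 ff 69.2 t 13.7333 q [-0.06  0.62  0.55  1.87 -0.46  0.77  0.43]
[ 0.06987476  0.13923051 -0.17451344]
```

```bash
python3 -m crank '0.05 0 -.0001 0 0 0 1.5; 0.05 0 -.0001 0 0 0 1.5; 0.05 0 -.0001 0 0 0 1.5; 0.05 0 -.0001 0 0 0 1.5; 0.05 0 -.0001 0 0 0 1.5; 0.05 0 -.0001 0 0 0 1.5; 0.05 0 -.0001 0 0 0 1.5; 0.05 0 0 0 0 0 0';python3 -c "
from h import *
to([.5169,-.231,.152]);print(telemetry.observe()['moment'])"
```

```text
clock: 14.4
position: [0.5119, -0.2319, 0.1502]
tool_rot: [-3.141, 0.0, 1.072]
force: [-0.1, 1.0, -3.0]
grip_width: 0.0648
finger_force: 67.7
d tool mm [ 3.2  4.  -1.8] pos [ 0.5119 -0.2319  0.1502] rot [-1.7996e+02  1.0000e-02  6.1400e+01] F [-0.1  1.  -3. ] w 0.0648 ff 67.7 t 14.4 q [-0.1   0.64  0.6   1.88 -0.5   0.78  0.28]
[-0.00279242  0.06644143 -0.05707177]
```

The push dropped from 12 N to zero and z fell 1.1 mm, so the slots are over the pins. I'll go down gently.

```bash
python3 -m crank '0.05 0 0 .0005 0 0 0; 0.05 0 0 .0005 0 0 0; 0.05 0 0 .0005 0 0 0; 0.05 0 0 .0005 0 0 0; 0.05 0 0 .0005 0 0 0; 0.05 0 0 .0005 0 0 0; 0.05 0 0 0 0 0 0; 0.05 0 0 0 0 0 0';python3 -c "
from h import *
to([.5169,-.231,.1397]);print(telemetry.observe()['moment'])"
```

```text
clock: 15.07
position: [0.5121, -0.232, 0.1475]
tool_rot: [-3.142, 0.0, 1.074]
force: [0.4, 0.4, -2.5]
grip_width: 0.0649
finger_force: 67.7
d tool mm [3.2 3.8 7.8] pos [ 0.5121 -0.232   0.1475] rot [-180.      0.     61.53] F [ 0.4  0.4 -2.5] w 0.0649 ff 67.7 t 15.0667 q [-0.09  0.64  0.6   1.88 -0.5   0.77  0.29]
[-0.01815042 -0.0063188   0.05786559]
```

```bash
python3 -m crank '0.05 0 0 .0007 0 0 0; 0.05 0 0 .0007 0 0 0; 0.05 0 0 .0007 0 0 0; 0.05 0 0 .0007 0 0 0; 0.05 0 0 .0007 0 0 0; 0.05 0 0 .0007 0 0 0; 0.05 0 0 0 0 0 0; 0.05 0 0 0 0 0 0';python3 -c "
from h import *
to([.5169,-.231,.1397]);print(telemetry.observe()['moment'])"
```

```text
clock: 15.73
position: [0.5121, -0.232, 0.1434]
tool_rot: [3.141, -0.0, 1.074]
force: [-2.5, 0.9, 2.2]
grip_width: 0.0651
finger_force: 68.2
d tool mm [3.2 3.7 3.7] pos [ 0.5121 -0.232   0.1434] rot [179.99  -0.    61.53] F [-2.5  0.9  2.2] w 0.0651 ff 68.2 t 15.7333 q [-0.09  0.65  0.59  1.88 -0.51  0.77  0.29]
[ 0.22205612  0.26113438 -0.0102353 ]
```

```bash
python3 -m crank '0.05 0 0 .0007 0 0 0; 0.05 0 0 .0007 0 0 0; 0.05 0 0 .0007 0 0 0; 0.05 0 0 .0005 0 0 0; 0.05 0 0 .0005 0 0 0; 0.05 0 0 .0005 0 0 0; 0.05 0 0 0 0 0 0; 0.05 0 0 0 0 0 0';python3 -c "
from h import *
to([.5169,-.231,.1397]);print(telemetry.observe()['moment'])"
```

```text
clock: 16.4
position: [0.5122, -0.232, 0.1399]
tool_rot: [3.141, -0.0, 1.074]
force: [-3.5, 2.3, 8.7]
grip_width: 0.0642
finger_force: 68.9
d tool mm [3.1 3.7 0.2] pos [ 0.5122 -0.232   0.1399] rot [ 1.7999e+02 -1.0000e-02  6.1520e+01] F [-3.5  2.3  8.7] w 0.0642 ff 68.9 t 16.4 q [-0.09  0.65  0.59  1.88 -0.51  0.76  0.29]
[ 0.50866874  0.59993232 -0.02031631]
```

```bash
python3 -m crank '0.05 0 0 .0003 0 0 0; 0.05 0 0 .0003 0 0 0; 0.05 0 0 .0002 0 0 0; 0.05 0 0 0 0 0 0; 0.05 0 0 0 0 0 0; 0.05 0 0 0 0 0 0; 0.05 0 0 0 0 0 0; 0.05 0 0 0 0 0 0';python3 -c "
from h import *
to([.5169,-.231,.1397]);print(telemetry.observe()['moment'])"
```

```text
clock: 17.07
position: [0.5121, -0.232, 0.1398]
tool_rot: [3.141, -0.001, 1.074]
force: [-7.7, 5.3, 24.4]
grip_width: 0.0648
finger_force: 70.7
d tool mm [3.2 3.7 0.1] pos [ 0.5121 -0.232   0.1398] rot [ 1.7998e+02 -5.0000e-02  6.1520e+01] F [-7.7  5.3 24.4] w 0.0648 ff 70.7 t 17.0667 q [-0.09  0.65  0.59  1.88 -0.51  0.76  0.29]
[1.19653    1.62836173 0.05561121]
```

The collar has bottomed on the shoulder: the force rose 16 N with no further travel. I'll do a quick check from the camera.

```bash
python3 - <<'E'
from h import *
w=cloud(grab('scene','s9'))
print('collar',cyl(w,.125,.149,[.5145,-.2287],.033))
v=w.reshape(-1,3); m=(np.hypot(v[:,0]-.5145,v[:,1]+.2287)<.033)&(v[:,2]>.145)&(v[:,2]<.16); print(m.sum(),np.percentile(v[m][:,2],[10,50,90]))
cv2.imwrite('pics/c9.png',cv2.resize(cv2.imread('pics/s9.png')[140:240,150:250],(500,500),interpolation=3))
to([.5169,-.231,.1397])
E
```

```text
collar (array([ 0.5142, -0.2288]), 122, np.float64(0.001), array([-14.,  20.,  73.]))
275 [0.14803107 0.15261109 0.15484625]
d tool mm [3.1 3.7 0.1] pos [ 0.5122 -0.232   0.1398] rot [ 1.7998e+02 -5.0000e-02  6.1520e+01] F [-7.7  4.8 24.9] w 0.0648 ff 70.7 t 17.1167 q [-0.09  0.65  0.59  1.88 -0.51  0.76  0.29]
```

View pics/c9.png

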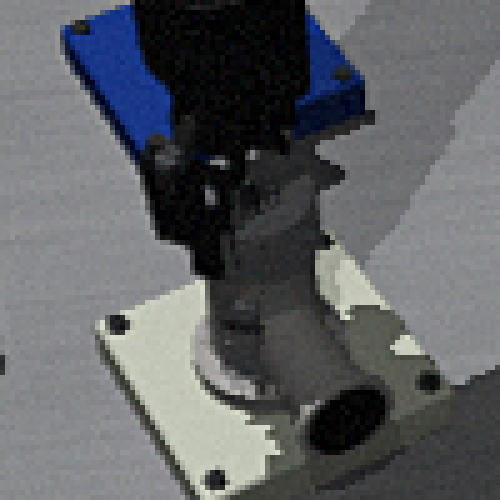

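The collar, around (275,210) in the crop, sits down on the shoulder. It is centred to within 0.3 mm, its top is at about 153 mm, and it is still gripped.

```bash
python3 -c "
from workcell import bot
print(bot.job_done())"
```

```text
the job is handed in; nothing more can be done
None
```

The collar is on the white-block head with its slots over the pins, pushed fully home against the spring plate and still held down in the gripper, and I have handed the job in (no verdict was returned).

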